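Free the scrub brush through the tier opening

TASK

Tap the slipped wall tiles on the grey tier back against its rear ledge until their front edges line up and nothing hangs over the opening. Then take the scrub brush lying in the well below, tilt it and draw it out endwise through the narrow opening, and finish while still holding it in the gripper, at rest above the opening with the whole brush at least 5 cm over the deck and touching nothing else. Keep the tiles lined up and leave the other things where they are.

Things in the scene. Friction and masses are not known exactly. Their poses are not given: they have to be found in the camera images.
- tier: Fixed grey plastic storage tier on the slab, a flat deck over a closed well. Origin on the slab surface under the centre of the deck's opening; own x points away from the robot (depth), y along its length, z up. Outside x -80 to 183 mm, y -175 to 175 mm; deck top at z 130 mm, deck 5 mm thick, well floor at z 55 mm
- opening (a point): Centre of the rectangular opening in the deck, at deck top height. It spans x -70 to 70 mm and y -88 to 88 mm in the tier's axes. The walled well below is longer: x -75 to 75 mm, y -170 to 170 mm, so it runs 82 mm farther under the deck at each y end; 70 mm high from its floor to the deck's underside
- ledge_foot (a point): Middle of the foot of the upright rear ledge's front face, on the deck top, 171 mm behind the opening's centre (tier x). The ledge is 40 mm high and runs the tier's whole length; the tiles belong flush against it
- brush_grip (a point): Point to grip on the handle of the long wooden scrub brush, half-way up it, near the centre of mass. The brush lies level, bristles down, on the well's floor, about along the tier's y. Own y runs towards the head, z from bristles to back. Handle 16 mm wide and 16 mm high; this point is 22 mm above the underside, 110 mm from the head end, 130 mm from the tail end. 90 to 185 g
- brush_head_end (a point): Middle of the brush's head end, on its underside (bristle tips). Head 60 mm long, 46 mm wide, 30 mm high, its back level with the handle's back. The brush is 240 mm long in all, longer than the opening's diagonal (225 mm), so it cannot come out level. It starts with the head towards the tier's +y
- brush_tail_end (a point): Middle of the brush's tail end, on its underside. Here a 14 mm long foot of the handle's width turns down from the handle to the underside, so that the handle lies level, 14 mm off the floor
- tile1_mid (a point): Centre of the lowest tile of a stack of three loose white wall tiles, each 100 x 100 x 6 mm and about 120 g, lying flat on the deck behind the opening; own x and y along its edges. At the start it has slipped 20 to 40 mm off the ledge towards the robot and is up to 0.12 rad out of square. Flush against the ledge its centre lies at the tier's x = 121 mm, its front edge 1 mm behind the edge of the opening
- tile2_mid (a point): Centre of the middle tile of a stack of three loose white wall tiles, each 100 x 100 x 6 mm and about 120 g, lying flat on the deck behind the opening; own x and y along its edges. At the start it has slipped 20 to 40 mm off the ledge towards the robot and is up to 0.12 rad out of square. Flush against the ledge its centre lies at the tier's x = 121 mm, its front edge 1 mm behind the edge of the opening
- tile3_mid (a point): Centre of the top tile of a stack of three loose white wall tiles, each 100 x 100 x 6 mm and about 120 g, lying flat on the deck behind the opening; own x and y along its edges. At the start it has slipped 20 to 40 mm off the ledge towards the robot and is up to 0.12 rad out of square. Flush against the ledge its centre lies at the tier's x = 121 mm, its front edge 1 mm behind the edge of the opening
- cup: Stainless steel cup, 68 mm wide, 75 mm high, standing on the rear deck near its +y end; leave alone. Origin: centre of its underside
- soap: White soap dish with a bar of soap, 75 x 95 x 23 mm, on the rear deck near its -y end; leave alone. Origin: centre of its underside
- spray: Empty pink spray bottle, 68 mm wide, 210 mm high, on the slab to the right; leave alone. Origin: centre of its underside
- pegbox: Wooden open peg box, 160 x 110 x 70 mm, on the slab to the left; leave alone. Origin: centre of its underside
- sieve: Round white plastic sieve, 180 mm wide, 50 mm high, on the slab to the right, nearer than the spray bottle; leave alone. Origin: centre of its underside
Things that resemble listed ones, but are neither listed nor needed, are in the scene too. What is shaped like the part that bears tile1_mid but blue or orange is not meant.

How it is judged:
On the way, in this order (a step that is already met when the one before it is completed fails the run):
1. the three tiles are tapped back flush against the ledge, the brush still lying in the well (x of tile1_mid in the frame of tier between 0.115 and 0.126 m and angle between the x axis of each of tile1_mid, tile2_mid, tile3_mid and the x axis of tier, either way round below 0.06 rad and z of tile1_mid in the frame of tier above 0.13 m and x of tile2_mid in the frame of tier between 0.115 and 0.126 m and z of tile2_mid in the frame of tier above 0.136 m and x of tile3_mid in the frame of tier between 0.115 and 0.126 m and z of tile3_mid in the frame of tier above 0.142 m and z of each of brush_head_end, brush_tail_end in the frame of tier below 0.09 m), for 0.2 s.
2. the brush, tilted, has one end out above the deck and the other still below it (((z of brush_head_end in the frame of tier above 0.14 m and z of brush_tail_end in the frame of tier below 0.12 m) or (z of brush_tail_end in the frame of tier above 0.14 m and z of brush_head_end in the frame of tier below 0.12 m))), for 0.1 s.
At the end, for the whole second after the job is handed in: Brush held in the fingers at rest, both ends over 40 mm above the deck, its grip point within 150 mm sideways of the opening's centre, touching nothing else; the three tiles stacked flush with the ledge within 6 mm and square to it within 0.06 rad (z of each of brush_head_end, brush_tail_end in the frame of tier above 0.17 m and horizontal distance between brush_grip and tier below 0.15 m and contact force between brush and the fingers above 1 N and contact force between brush and tier below 0.1 N and contact force between brush and tile1 below 0.1 N and contact force between brush and tile2 below 0.1 N and contact force between brush and tile3 below 0.1 N and contact force between brush and cup below 0.1 N and contact force between brush and soap below 0.1 N and linear speed of brush below 0.03 m/s and x of tile1_mid in the frame of tier between 0.115 and 0.126 m and angle between the x axis of each of tile1_mid, tile2_mid, tile3_mid and the x axis of tier, either way round below 0.06 rad and z of tile1_mid in the frame of tier above 0.13 m and x of tile2_mid in the frame of tier between 0.115 and 0.126 m and z of tile2_mid in the frame of tier above 0.136 m and x of tile3_mid in the frame of tier between 0.115 and 0.126 m and z of tile3_mid in the frame of tier above 0.142 m); the arm keeps its last pose, push and grip.
It fails at once if the cup is pushed more than 30 mm or tipped (distance of cup from where it was at the start of the episode above 0.03 m or angle between cup's own z axis and vertical above 0.4 rad).
It fails at once if the soap is pushed more than 30 mm or tipped (distance of soap from where it was at the start of the episode above 0.03 m or angle between soap's own z axis and vertical above 0.4 rad).
It fails at once if the spray is pushed more than 30 mm or tipped (distance of spray from where it was at the start of the episode above 0.03 m or angle between spray's own z axis and vertical above 0.4 rad).
It fails at once if the pegbox is pushed more than 30 mm or tipped (distance of pegbox from where it was at the start of the episode above 0.03 m or angle between pegbox's own z axis and vertical above 0.4 rad).
It fails at once if the sieve is pushed more than 30 mm or tipped (distance of sieve from where it was at the start of the episode above 0.03 m or angle between sieve's own z axis and vertical above 0.4 rad).
It also fails if it takes over 64 s, if anything falls off the work surface, if the arm or the gripper's body presses on something with over 40 N, if the wrist force passes 120 N, or if a joint passes its speed limit or range.

ROBOT

A 6-joint arm with a two-finger parallel gripper is mounted at the origin on the work surface. World frame = base frame: x ahead of the robot, y to its left, z up, the work surface at z = 0. Lengths are in m, angles in rad, forces in N, time in s.
With the tool pointing down it reaches from about 0.35 to 0.975 m from the base axis. Payload 4.9 kg.
Tool frame: the origin (TCP) lies midway between the tips of the shut fingers; the grasp point (between the pads) lies 19 mm behind it; z points along the fingers, y is the line along which they close (so a half turn about z gives the same grasp; the last joint's range is limited). The gripper opens to 85 mm and grips with 20 to 120 N. Pads are 22 mm wide; open, the fingers measure 114 mm over their backs; the gripper's body (76 mm by 85 mm) begins 54 mm behind the grasp point. The pads swing forward as they close: fully open they stand 13 mm farther back than shut.
Start: joints at [-1.438, 0.053, 1.613, -0, 1.476, -0.119], TCP at [0.156, -0.605, 0.206] pointing down, gripper open.
Joint ranges: [-3.01, 3.01], [-1.01, 2.22], [0.06, 2.58], [-1.02, 4.17], [0.09, 2.62], [-3.14, 3.14]. Speed limits (rad/s): [2.57, 2.57, 3.14, 3.14, 3.14, 3.14].

INTERFACE

Orientations are given as a unit quaternion [w, x, y, z].
In Python, from plant import * gives the robot as it stands.
- The arm moves only by the tool jog_arm, never from a script. Its argument "targets" is a list of rows, each a list of 3 entries, a list of its own where there are three numbers: the shift along the tool's x, y, z in units of 25 mm (1.0 is 25 mm), then the turn, a rotation vector about the tool's x, y, z in units of 8 degrees (1.0 is 8 degrees), then the opening in per cent of the stroke, from 0 (shut) to 100 (fully open). A call has 1 to 8 rows; each row is the pose to reach, as a shift and turn from the pose commanded when the call began, along the tool's axes at that moment; what a row does not reach only later rows make up. A row lasts 1/8 s, in which the tool goes at most 62.5 mm and 10.7 degrees, less where a joint would pass 70% of its speed; a pose out of reach is approached as far as the arm can. A call with a gripper value outside its range is refused whole. The fingers move at their own pace and stop on an object; the grip force is fixed at half the most. Time passes only in rows, so rows that repeat a pose let the fingers close. It gives the time, the measured TCP pose, the force, the opening and the grip force at its end, in the units of the state.
- state(): the state, without advancing time (a new reading comes with each control period).
- grab_frame(name): name is "scene" or "top"; returns (picture, depth): 400x640x3 uint8, red, green, blue; 400x640 float32, m along the optical axis (not along the pixel's ray), 0 where there is no reading.
- camera_params(name): a dict with "fovy" (degrees; the focal length in pixels is half the picture's height over the tangent of half this angle, whatever the lens; pixels are square), "cx", "cy" (the principal point, pixels), "dist" ([k1, k2, p1, p2, k3] as OpenCV has them; the pictures are not rectified), "rvec" (rotation vector, rad) and "tvec" (3), from world to camera coordinates, as OpenCV has them. Camera axes: x right, y down, z forward; pixel columns grow to the right and rows downward; lengths in m; the calibration is good to about 2 mm. A picture is of the moment at which its call begins. camera_params takes no time and is no camera call.
- job_done(): hands the job in; it is judged then, once.
The state is a dict: "time": time; "joint_pos": joint angles; "joint_vel": joint speeds; "joint_efforts": joint torques, N m; "tool_pos": TCP position; "tool_rot": TCP orientation; "contact_force": force on the tool from outside, world axes, zero at the start; "ft_torque": the same for the moment, N m; "gripper_width": opening from 0.0 (shut) to 1.0 (fully open); "grasp_force": force on a finger pad.
Only numpy, scipy, OpenCV 4.12 (cv2) and the standard library are available. Lean on these libraries where they do the work, as an engineer would, in place of code of your own. Each camera call takes 0.05 s, during which the arm holds its last target. There are 200 camera calls.

## Working session

There is one attempt and no reset: what is moved stays moved. The work goes in short steps, Python scripts to look and compute and a tool call to move; the robot and the scene stay as the last step left them, time stands still between calls to the robot, and variables do not carry over. Pictures are saved under pics/ and viewed, at most 13 in all, crops included, and the job is handed in when it is done.

Besides the shell and the picture viewer there is one more tool, called as name(argument=value, ...), one argument or row to a line, values as JSON. jog_arm: Moves the arm, as the interface text tells. Its arguments: {"type":"object","properties":{"targets":{"type":"array"}},"required":["targets"]}

```bash
mkdir -p pics
cat > h.py <<'E'
from plant import *
import numpy as np, cv2
from scipy.spatial.transform import Rotation as R
def cam(n):
    p=camera_params(n); f=200/np.tan(np.radians(p['fovy'])/2)
    K=np.array([[f,0,p['cx']],[0,f,p['cy']],[0,0,1]]); return K,np.array(p['dist'],float),np.array(p['rvec'],float),np.array(p['tvec'],float)
def rays(n,uv):
    K,d,r,t=cam(n); Rm=cv2.Rodrigues(r)[0]
    x=cv2.undistortPoints(np.array(uv,float).reshape(-1,1,2),K,d).reshape(-1,2)
    return (Rm.T@np.c_[x,np.ones(len(x))].T).T, -Rm.T@t   # world dirs (unit optical depth), origin
def onz(n,uv,z):
    D,o=rays(n,uv); z=np.broadcast_to(z,len(D)); return o+D*((z-o[2])/D[:,2])[:,None]
def withdepth(n,uv,dep):
    D,o=rays(n,uv); return o+D*np.array([dep[int(round(v)),int(round(u))] for u,v in uv])[:,None]
def proj(n,P):
    K,d,r,t=cam(n); return cv2.projectPoints(np.array(P,float).reshape(-1,1,3),r,t,K,d)[0].reshape(-1,2)
E
python3 - <<'E'
from h import *
for n in ("scene","top"):
    im,d=grab_frame(n); cv2.imwrite(f"pics/{n}0.png",im[:,:,::-1]); np.save(f"{n}0.npy",d)
    D,o=rays(n,[(320,200)]); print(n,o,D)
s=state(); print(s)
E
```

```text
scene [1.34314401 1.00771403 0.97524663] [[-0.55066615 -0.63918542 -0.53694599]]
top [0.45391536 0.00126954 1.14710632] [[ 0.01852587  0.0093765  -0.99980775]]
{'time': 0.1, 'joint_pos': array([-1.43802672e+00,  5.32947449e-02,  1.61418115e+00,  1.05242066e-05,
        1.47602092e+00, -1.18979863e-01]), 'joint_vel': array([ 2.75916038e-04, -2.51034227e-03, -2.67145662e-03,  4.96488305e-04,
        7.77428904e-06,  2.10646090e-03]), 'joint_efforts': array([ 1.12514303e-03, -3.94904351e+01, -3.71362102e+01, -4.72896227e-05,
        3.96392730e-03,  1.50650555e-05]), 'tool_pos': array([ 0.15561875, -0.60466864,  0.20486899]), 'tool_rot': array([-9.52092184e-04,  9.92087844e-01,  1.25542038e-01, -1.32652066e-06]), 'contact_force': array([-0.45028176,  0.56428983, -0.63118607]), 'ft_torque': array([-0.00387458, -0.01665129, -0.0029773 ]), 'grasp_force': 0.0, 'gripper_width': 0.998219128336798}
```

View pics/top0.png

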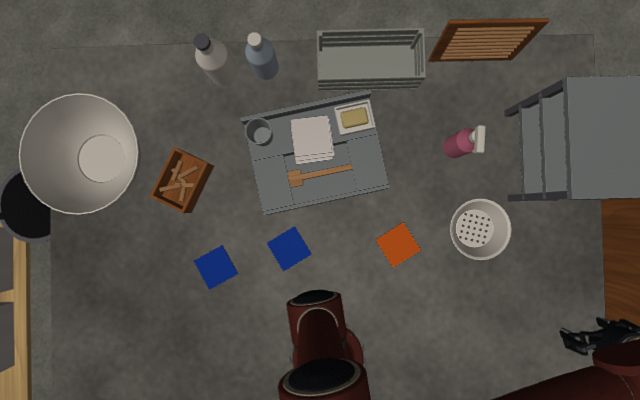

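View pics/scene0.png

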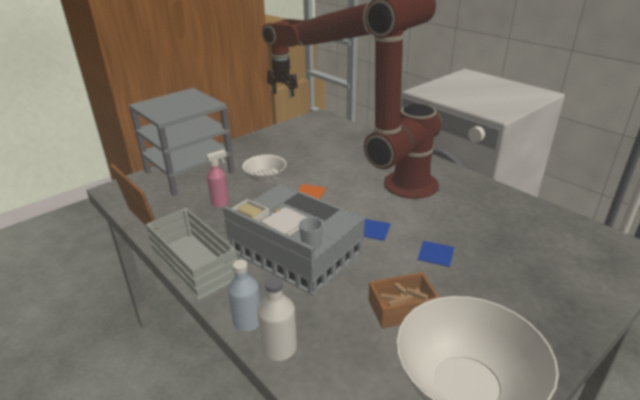

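The top view shows the tier around pixels (243..390, 93..215), with tiles at about (313,140) and the brush from (290,178) to (352,168). The cup is at (259,131) and the soap at (354,117). I'll enlarge this area.

Run:
```python
import cv2
im=cv2.imread('pics/top0.png')[85:220,235:395]
cv2.imwrite('pics/crop1.png',cv2.resize(im,None,fx=4.4,fy=4.4,interpolation=cv2.INTER_CUBIC))
```

```text
(no output)
```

View pics/crop1.png

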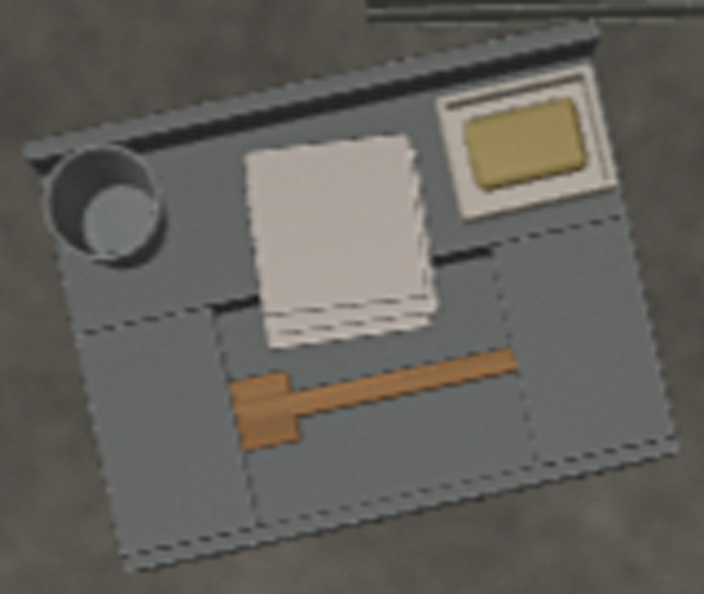

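The enlarged crop shows the following in crop pixels:
- **Opening corners:** (213,310), (492,250), (535,460), (260,522).
- **Tiles:** overhang the rear edge, down to about (270,348)-(430,325).
- **Brush:** head/handle junction near (295,404), tail side near (517,358).

```bash
cat >> h.py <<'E'
def c2p(c): return [(235+(a+.5)/4.4-.5, 85+(b+.5)/4.4-.5) for a,b in c]
E
python3 - <<'E'
from h import *
from scipy.optimize import least_squares
d=np.load('top0.npy')
# opening + outer deck corners, tier coords (x,y)
c=[(213,310),(492,250),(535,460),(260,522),(125,552),(674,440),(30,147),(597,22)]
T=np.array([[70,88],[70,-88],[-70,-88],[-70,88],[-80,175],[-80,-175],[183,175],[183,-175]])/1000
z=[.13]*6+[.17]*2
P=onz("top",c2p(c),z)
def f(p):
    C,S=np.cos(p[2]),np.sin(p[2]); M=np.array([[C,-S],[S,C]])
    return ((T@M.T+p[:2])-P[:,:2])
r=least_squares(lambda p:f(p).ravel(),[.6,0,.2],loss='soft_l1',f_scale=.003)
print(r.x, np.round(f(r.x)*1000,1).tolist())
np.save('tier.npy',r.x)
th=r.x[2];M=np.array([[np.cos(th),-np.sin(th)],[np.sin(th),np.cos(th)]])
def tt(Q): return np.round(((Q[:,:2]-r.x[:2])@M)*1000,1).tolist()
print('deck depth z', withdepth("top",c2p([(150,430),(600,350),(340,480),(350,230),(265,400),(400,383)]),d)[:,2])
print('tile3 corners(bl,tl,tr,br)',tt(onz("top",c2p([(262,315),(247,153),(408,135),(437,300)]),.148)))
print('tile2 front',tt(onz("top",c2p([(266,331),(437,312)]),.142)))
print('tile1 front',tt(onz("top",c2p([(270,349),(430,325)]),.136)))
zb=.055+.030
print('head junction corners',tt(onz("top",c2p([(287,372),(299,440)]),zb)))
print('handle edges',tt(onz("top",c2p([(320,388),(322,412),(515,347),(519,370)]),zb)))
print('cup rim',tt(onz("top",c2p([(103,200)]),.205)),'soap',tt(onz("top",c2p([(437,98),(463,218)]),.15)))
E
```

```text
[0.54888821 0.00927706 0.18691588] [[4.1, 0.5], [4.0, 0.6], [-3.2, -2.4], [-1.9, 0.6], [-11.5, 0.7], [-7.1, -4.0], [4.3, 4.1], [3.3, -0.4]]
deck depth z [0.13120644 0.13129628 0.05498794 0.14737477 0.08420599 0.08365654]
tile3 corners(bl,tl,tr,br) [[53.8, 58.5], [152.4, 46.9], [142.5, -51.1], [40.4, -47.1]]
tile2 front [[44.6, 58.4], [34.0, -45.9]]
tile1 front [[34.1, 58.6], [27.9, -40.4]]
head junction corners [[23.8, 53.4], [-20.7, 55.0]]
handle edges [[9.2, 34.8], [-6.2, 36.8], [8.7, -93.4], [-6.3, -92.7]]
cup rim [[129.3, 131.2]] soap [[160.4, -72.9], [85.5, -72.9]]
```

Run:
```python
from h import *
from scipy.optimize import least_squares
c=[(215,305),(492,246),(535,463),(260,524),(128,572),(678,453),(25,147),(595,20)]
T=np.array([[70,88],[70,-88],[-70,-88],[-70,88],[-80,175],[-80,-175],[183,175],[183,-175]])/1000
P=onz("top",c2p(c),[.13]*6+[.17]*2)
def f(p):
    C,S=np.cos(p[2]),np.sin(p[2]); M=np.array([[C,-S],[S,C]])
    return ((T@M.T+p[:2])-P[:,:2])
r=least_squares(lambda p:f(p).ravel(),[.6,0,.2],loss='soft_l1',f_scale=.003)
print(r.x, np.round(f(r.x)*1000,1).tolist())
np.save('tier.npy',r.x)
th=r.x[2];M=np.array([[np.cos(th),-np.sin(th)],[np.sin(th),np.cos(th)]])
def tt(Q): return np.round(((Q[:,:2]-r.x[:2])@M)*1000,1).tolist()
print('ledge foot line',tt(onz("top",c2p([(170,142),(430,85)]),.13)))
print('tile3 corners(bl,tl,tr,br)',tt(onz("top",c2p([(262,315),(247,153),(408,135),(437,300)]),.148)))
print('tile2 front',tt(onz("top",c2p([(266,331),(437,312)]),.142)))
print('tile1 front',tt(onz("top",c2p([(270,349),(430,325)]),.136)))
print('head junction corners',tt(onz("top",c2p([(287,372),(299,440)]),.085)))
print('handle edges',tt(onz("top",c2p([(320,388),(322,412),(515,347),(519,370)]),.085)))
print('cup rim',tt(onz("top",c2p([(103,200)]),.205)),'soap',tt(onz("top",c2p([(437,98),(463,218)]),.15)))
# 3D check of the ledge & deck by scene: project opening corners
Q=np.array([r.x[0]+T@M.T[:, :1].ravel(), r.x[1]+T@M.T[:,1]]).T
print(np.round(proj("scene",np.c_[Q,[.13]*6+[.17]*2])).tolist())
```

```text
[0.54784503 0.00905801 0.18951614] [[-0.3, 1.7], [0.7, 0.7], [-2.2, -2.8], [-1.9, 0.1], [-0.6, 1.8], [0.4, -2.1], [2.7, 1.3], [1.4, -1.2]]
ledge foot line [[175.0, 92.4], [175.3, -72.5]]
tile3 corners(bl,tl,tr,br) [[55.0, 58.4], [153.6, 46.5], [143.4, -51.4], [41.3, -47.2]]
tile2 front [[45.8, 58.3], [35.0, -46.0]]
tile1 front [[35.3, 58.5], [28.8, -40.4]]
head junction corners [[25.0, 53.4], [-19.5, 55.1]]
handle edges [[10.4, 34.8], [-5.0, 36.8], [9.5, -93.4], [-5.5, -92.7]]
cup rim [[130.7, 130.9]] soap [[161.3, -73.3], [86.4, -73.1]]
[[313.0, 229.0], [269.0, 210.0], [298.0, 191.0], [340.0, 208.0], [365.0, 216.0], [280.0, 182.0], [311.0, 248.0], [223.0, 206.0]]
```

```bash
cat >> h.py <<'E'
tx,ty,tth=np.load('tier.npy'); RT=R.from_euler('z',tth)
def w(p): return RT.apply(p)+[tx,ty,0]
def tool(): 
    s=state(); q=s['tool_rot']; return s['tool_pos'],R.from_quat([q[1],q[2],q[3],q[0]])
def tcp_t():
    p,r=tool(); return np.round(1000*RT.inv().apply(p-[tx,ty,0]),1), np.round((RT.inv()*r).as_matrix(),3)
PUSH=R.from_matrix([[1,0,0],[0,-1,0],[0,0,-1]])   # tool x = tier x
def to(pt,Rt=PUSH):   # target TCP in tier frame (m) -> jog units
    p,r=tool(); sh=r.inv().apply(w(np.array(pt))-p)/.025; ro=(r.inv()*(RT*Rt)).as_rotvec()/np.radians(8)
    return np.round(sh,2).tolist(),np.round(ro,2).tolist()
E
python3 - <<'E'
from h import *
print(to([-.01,.004,.30]),to([-.01,.004,.107]))
print(onz("top",[(480,229),(465,142)],[.05,.2]))
E
```

```text
([20.92, -20.06, -3.76], [-0.01, -0.0, 0.45]) ([20.92, -20.04, 3.96], [-0.01, -0.0, 0.45])
[[ 0.37847075 -0.45226762  0.05      ]
 [ 0.60919321 -0.35993281  0.2       ]]
```

jog_arm(
  targets=[
    [[1,-1,-3.8],[0,0,0.45],70],
    [[3.5,-3.3,-3.8],[0,0,0.45],70],
    [[5.2,-5,-3.8],[0,0,0.45],70],
    [[6.9,-6.6,-3.8],[0,0,0.45],70],
    [[8.6,-8.2,-3.8],[0,0,0.45],70],
    [[10.3,-9.8,-3.8],[0,0,0.45],70],
    [[12,-11.4,-3.8],[0,0,0.45],70],
    [[13.7,-13.1,-3.8],[0,0,0.45],70],
  ],
)

```text
time: 1.1
tool_pos: [0.3964, -0.2173, 0.3006]
tool_rot: [-0.0, 0.996, 0.094, 0.0]
contact_force: [1.1, -0.5, 0.1]
gripper_width: 0.698
grasp_force: 0.0
```

```bash
python3 -c "
from h import *
print(tcp_t(),to([-.01,.004,.30]),to([-.01,.004,.14]),state()['joint_pos'])"
```

```text
(array([-191.4, -193.8,  300.6]), array([[ 1.   , -0.001,  0.   ],
       [-0.001, -1.   ,  0.   ],
       [ 0.   , -0.   , -1.   ]])) ([7.25, -7.92, 0.03], [-0.0, -0.0, -0.01]) ([7.25, -7.92, 6.43], [-0.0, -0.0, -0.01]) [-6.66388332e-01 -4.12608603e-01  1.86535146e+00  8.08134492e-05
  1.68881818e+00  7.15777005e-01]
```

jog_arm(
  targets=[
    [[2,-2.2,0],[0,0,0],70],
    [[3.6,-4,0],[0,0,0],70],
    [[5.4,-6,0],[0,0,0],70],
    [[7.2,-7.9,0],[0,0,0],70],
    [[7.2,-7.9,2.4],[0,0,0],70],
    [[7.2,-7.9,4.6],[0,0,0],70],
    [[7.2,-7.9,6.5],[0,0,0],70],
    [[7.2,-7.9,7.2],[0,0,0],70],
  ],
)

```text
time: 2.1
tool_pos: [0.5329, 0.009, 0.1168]
tool_rot: [-0.001, 0.996, 0.094, -0.003]
contact_force: [-0.5, 0.1, -0.8]
gripper_width: 0.701
grasp_force: 0.0
```

Run:
```python
from h import *
print(tcp_t(),to([.06,.004,.112]))
im,d=grab_frame("top"); cv2.imwrite('pics/crop2.png',cv2.resize(im[85:220,235:395,::-1],None,fx=4.4,fy=4.4,interpolation=cv2.INTER_CUBIC))
```

```text
(array([-14.7,   2.7, 116.8]), array([[ 1.   , -0.   , -0.007],
       [-0.   , -1.   ,  0.002],
       [-0.007, -0.002, -1.   ]])) ([2.99, -0.05, 0.17], [-0.02, 0.05, -0.0])
```

View pics/crop2.png

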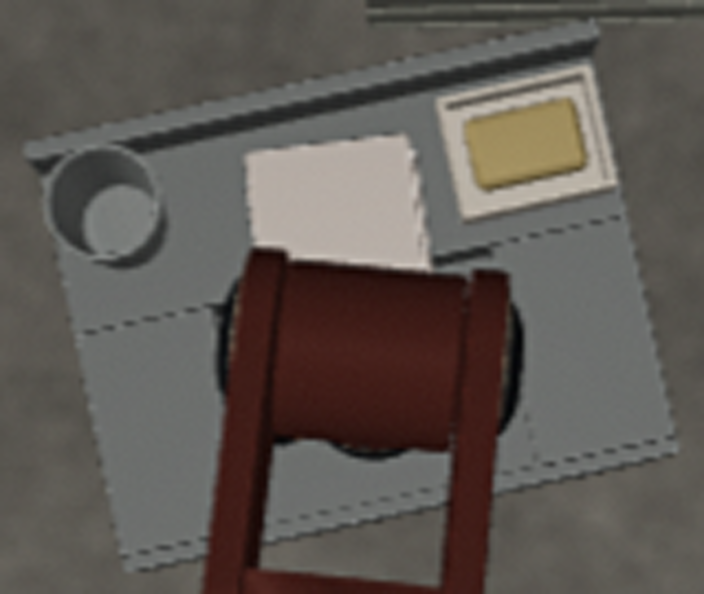

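The tiles are unmoved and the arm is positioned over the opening, so the push can start.

jog_arm(
  targets=[
    [[0,0,0.4],[0,0,0],70],
    [[0.2,0,0.4],[0,0,0],70],
    [[0.5,0,0.4],[0,0,0],70],
    [[0.8,0,0.4],[0,0,0],70],
    [[1.1,0,0.4],[0,0,0],70],
    [[1.4,0,0.4],[0,0,0],70],
    [[1.7,0,0.4],[0,0,0],70],
    [[2.0,0,0.4],[0,0,0],70],
  ],
)

```text
time: 3.15
tool_pos: [0.5847, 0.0177, 0.1108]
tool_rot: [0.0, 0.996, 0.094, -0.001]
contact_force: [-2.2, -1.4, 2.4]
gripper_width: 0.7
grasp_force: 1.1
```

jog_arm(
  targets=[
    [[0.1,0,0],[0,0,0],70],
    [[0.2,0,0],[0,0,0],70],
    [[0.3,0,0],[0,0,0],70],
    [[0.4,0,0],[0,0,0],70],
    [[0.5,0,0],[0,0,0],70],
    [[0.6,0,0],[0,0,0],70],
  ],
)

```text
time: 3.9
tool_pos: [0.5995, 0.0207, 0.1109]
tool_rot: [-0.0, 0.996, 0.094, -0.0]
contact_force: [-2.2, -1.1, 0.4]
gripper_width: 0.706
grasp_force: 1.2
```

Run:
```python
from h import *
print(tcp_t())
im,d=grab_frame("top"); cv2.imwrite('pics/crop3.png',cv2.resize(im[85:220,235:395,::-1],None,fx=4.4,fy=4.4,interpolation=cv2.INTER_CUBIC))
f=RT.inv().apply(state()['contact_force']); print(f, state()['time'])
```

```text
(array([ 52.9,   1.7, 110.9]), array([[ 1.   , -0.001, -0.   ],
       [-0.001, -1.   ,  0.   ],
       [-0.   , -0.   , -1.   ]]))
[-1.44555177  0.70740074  0.29764531] 3.95
```

jog_arm(
  targets=[
    [[0.05,0.05,0],[0,0,0],70],
    [[0.1,0.05,0],[0,0,0],70],
    [[0.15,0.05,0],[0,0,0],70],
    [[0.2,0.05,0],[0,0,0],70],
    [[0.2,0.05,0],[0,0,0],70],
  ],
)

```text
time: 4.58
tool_pos: [0.6047, 0.0204, 0.111]
tool_rot: [0.0, 0.996, 0.094, 0.0]
contact_force: [-1.8, -0.4, 0.9]
gripper_width: 0.702
grasp_force: 1.0
```

jog_arm(
  targets=[
    [[0.02,0,0],[0,0,0],70],
    [[0.05,0,0],[0,0,0],70],
    [[0.08,0,0],[0,0,0],70],
    [[0.08,0,0],[0,0,0],70],
  ],
)

```text
time: 5.08
tool_pos: [0.6067, 0.0208, 0.111]
tool_rot: [-0.0, 0.996, 0.094, 0.0]
contact_force: [-2.7, -0.9, -0.1]
gripper_width: 0.699
grasp_force: 0.9
```

jog_arm(
  targets=[
    [[0.03,0,0],[0,0,0],70],
    [[0.06,0,0],[0,0,0],70],
    [[0.08,0,0],[0,0,0],70],
    [[0.08,0,0],[0,0,0],70],
  ],
)

```text
time: 5.58
tool_pos: [0.608, 0.0211, 0.111]
tool_rot: [0.0, 0.996, 0.094, -0.001]
contact_force: [-5.3, -0.6, 1.1]
gripper_width: 0.7
grasp_force: 2.4
```

jog_arm(
  targets=[
    [[0.03,0,0],[0,0,0],70],
    [[0.06,0,0],[0,0,0],70],
    [[0.06,0,0],[0,0,0],70],
  ],
)

```text
time: 5.95
tool_pos: [0.608, 0.0211, 0.1109]
tool_rot: [0.0, 0.996, 0.094, -0.003]
contact_force: [-11.2, -1.9, 3.9]
gripper_width: 0.7
grasp_force: 5.3
```

Run:
```python
from h import *
print(tcp_t())
im,d=grab_frame("top"); cv2.imwrite('pics/crop4.png',cv2.resize(im[85:220,235:395,::-1],None,fx=4.4,fy=4.4,interpolation=cv2.INTER_CUBIC))
```

```text
(array([ 61.3,   0.5, 110.9]), array([[ 1.   , -0.   , -0.005],
       [-0.   , -1.   ,  0.   ],
       [-0.005, -0.   , -1.   ]]))
```

View pics/crop4.png

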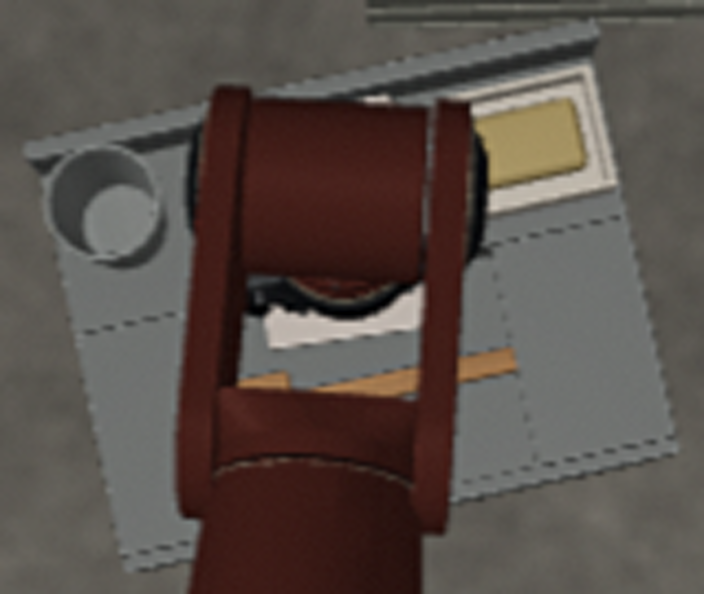

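The lowest tile seems not to have moved: its front edge is still at crop (270,348). I'll check the depths there.

Run:
```python
from h import *
im,d=grab_frame("top")
for c in [(300,338),(330,335),(380,325),(410,315),(262,285),(258,300),(300,300),(350,312),(320,312)]:
    p=withdepth("top",c2p([c]),d)[0]; print(c,np.round(1000*RT.inv().apply(p-[tx,ty,0])), im[tuple(int(round(v)) for v in c2p([c])[0][::-1])])
im,d=grab_frame("scene"); c=im[175:275,215:375,::-1]; cv2.imwrite('pics/sc5.png',cv2.resize(c,None,fx=5,fy=5,interpolation=cv2.INTER_CUBIC))
```

```text
(300, 338) [ 38.  39. 138.] [192 182 175]
(330, 335) [ 36.  21. 137.] [193 183 176]
(380, 325) [ 35. -10. 137.] [192 183 175]
(410, 315) [ 37. -30. 138.] [191 182 175]
(262, 285) [ 56.  50. 247.] [50 52 54]
(258, 300) [ 51.  55. 232.] [58 60 61]
(300, 300) [ 38.  31. 284.] [11 13 14]
(350, 312) [ 25.   6. 292.] [4 5 5]
(320, 312) [ 32.  22. 271.] [98 92 89]
```

View pics/sc5.png

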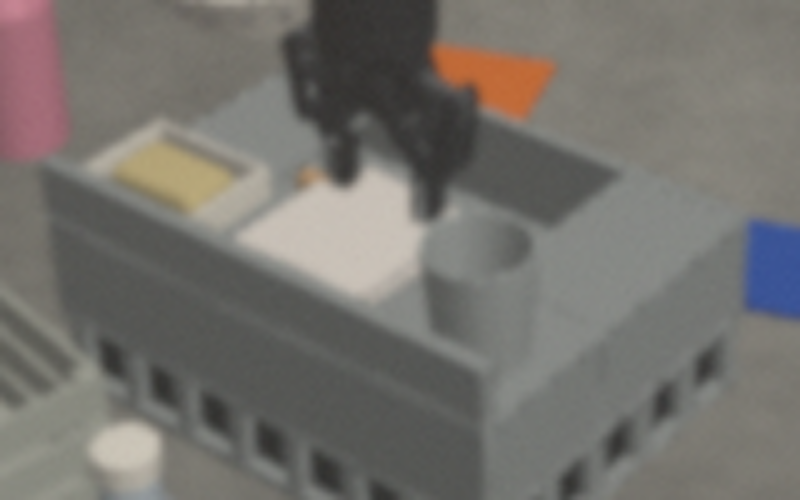

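Run:
```python
from h import *
for y in (.038,-.038):
    print(y,[(z,np.round((proj("scene",[w(np.array([.061,y,z/1000]))])[0]-[215,175])*5).tolist()) for z in (105,115,125,135,145)])
print(to([.005,.004,.14]))
```

```text
0.038 [(105, [434.0, 269.0]), (115, [434.0, 255.0]), (125, [433.0, 242.0]), (135, [433.0, 229.0]), (145, [432.0, 215.0])]
-0.038 [(105, [342.0, 226.0]), (115, [341.0, 213.0]), (125, [340.0, 200.0]), (135, [339.0, 187.0]), (145, [338.0, 174.0])]
([-2.26, -0.14, -1.15], [-0.0, 0.04, -0.0])
```

The fingertips rode over tile 1, so they sit higher than I assumed. I'll retreat, go 25 mm lower and push again.

jog_arm(
  targets=[
    [[-0.4,-0.1,-0.2],[0,0,0],70],
    [[-1.2,-0.1,-0.4],[0,0,0],70],
    [[-2.2,-0.1,-0.4],[0,0,0],70],
    [[-2.4,-0.1,-0.4],[0,0,0],70],
    [[-2.4,-0.1,0.3],[0,0,0],70],
    [[-2.4,-0.1,0.7],[0,0,0],70],
    [[-2.4,-0.1,1.0],[0,0,0],70],
    [[-2.4,-0.1,1.0],[0,0,0],70],
  ],
)

```text
time: 7.1
tool_pos: [0.5501, 0.0128, 0.0846]
tool_rot: [-0.0, 0.996, 0.094, -0.001]
contact_force: [0.1, -0.6, -0.5]
gripper_width: 0.703
grasp_force: 0.0
```

Run:
```python
from h import *
print(tcp_t())
im,d=grab_frame("scene"); c=im[175:275,215:375,::-1]; cv2.imwrite('pics/sc6.png',cv2.resize(c,None,fx=5,fy=5,interpolation=cv2.INTER_CUBIC))
for y in (.038,-.038):
    print(y,[(z,np.round((proj("scene",[w(np.array([.000,y,z/1000]))])[0]-[215,175])*5).tolist()) for z in (85,105,115,125,135,145)])
```

```text
(array([ 2.9,  3.2, 84.6]), array([[ 1.   , -0.   , -0.002],
       [-0.   , -1.   ,  0.001],
       [-0.002, -0.001, -1.   ]]))
0.038 [(85, [496.0, 249.0]), (105, [496.0, 223.0]), (115, [495.0, 210.0]), (125, [495.0, 197.0]), (135, [495.0, 184.0]), (145, [494.0, 171.0])]
-0.038 [(85, [405.0, 209.0]), (105, [404.0, 183.0]), (115, [404.0, 170.0]), (125, [403.0, 158.0]), (135, [402.0, 145.0]), (145, [402.0, 131.0])]
```

View pics/sc6.png

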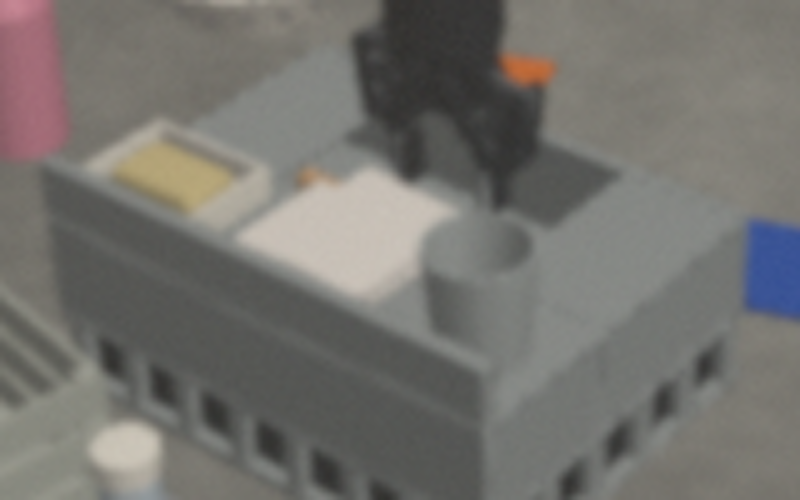

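The tips now sit inside the opening, at about crop (410,180) and (500,205), z about 0.11. Pushing again.

jog_arm(
  targets=[
    [[0.3,0,0],[0,0,0],70],
    [[0.6,0,0],[0,0,0],70],
    [[0.9,0,0],[0,0,0],70],
    [[1.2,0,0],[0,0,0],70],
    [[1.5,0,0],[0,0,0],70],
    [[1.8,0,0],[0,0,0],70],
    [[2.1,0,0],[0,0,0],70],
    [[2.15,0,0],[0,0,0],70],
  ],
)

```text
time: 8.15
tool_pos: [0.6031, 0.0226, 0.0863]
tool_rot: [0.0, 0.996, 0.094, -0.001]
contact_force: [-7.7, -1.8, 5.1]
gripper_width: 0.703
grasp_force: 3.9
```

jog_arm(
  targets=[
    [[0.05,0,0],[0,0,0],70],
    [[0.1,0,0],[0,0,0],70],
    [[0.13,0,0],[0,0,0],70],
    [[0.13,0,0],[0,0,0],70],
  ],
)

```text
time: 8.65
tool_pos: [0.6056, 0.0231, 0.0863]
tool_rot: [0.0, 0.996, 0.094, -0.002]
contact_force: [-7.0, -1.1, 4.9]
gripper_width: 0.704
grasp_force: 3.6
```

```bash
python3 -c "
from h import *
print(tcp_t())"
```

```text
(array([59.4,  2.9, 86.3]), array([[ 1.   , -0.   , -0.003],
       [-0.   , -1.   , -0.   ],
       [-0.003,  0.   , -1.   ]]))
```

jog_arm(
  targets=[
    [[0.03,0,0],[0,0,0],70],
    [[0.06,0,0],[0,0,0],70],
    [[0.1,0,0],[0,0,0],70],
    [[0.1,0,0],[0,0,0],70],
  ],
)

```text
time: 9.15
tool_pos: [0.6064, 0.0232, 0.0863]
tool_rot: [0.0, 0.996, 0.095, -0.004]
contact_force: [-13.7, -2.7, 9.4]
gripper_width: 0.702
grasp_force: 6.9
```

```bash
python3 -c "
from h import *
print(tcp_t())"
```

```text
(array([60.2,  2.9, 86.3]), array([[ 1.   , -0.   , -0.008],
       [-0.   , -1.   ,  0.   ],
       [-0.008, -0.   , -1.   ]]))
```

jog_arm(
  targets=[
    [[-0.8,0,0],[0,0,0],70],
    [[-2.2,0,0],[0,0,0],70],
    [[-2.2,0,-2],[0,0,0],70],
    [[-2.2,0,-4.2],[0,0,0],70],
    [[-3,0,-6],[0,0,1.2],70],
    [[-4.5,0,-7],[0,0,2.4],60],
    [[-6.5,0,-7],[0,0,3.6],60],
    [[-8,0,-7],[0,0,4.8],60],
  ],
)

```text
time: 10.15
tool_pos: [0.4119, -0.0139, 0.2619]
tool_rot: [-0.0, 0.971, -0.241, 0.001]
contact_force: [-0.1, -1.0, 0.5]
gripper_width: 0.602
grasp_force: 0.0
```

Run:
```python
from h import *
im,d=grab_frame("top"); cv2.imwrite('pics/crop7.png',cv2.resize(im[85:220,235:395,::-1],None,fx=4.4,fy=4.4,interpolation=cv2.INTER_CUBIC))
print(tcp_t())
```

```text
(array([-140.6,    3.3,  261.6]), array([[ 0.777, -0.629,  0.   ],
       [-0.629, -0.777, -0.001],
       [ 0.001,  0.001, -1.   ]]))
```

View pics/crop7.png

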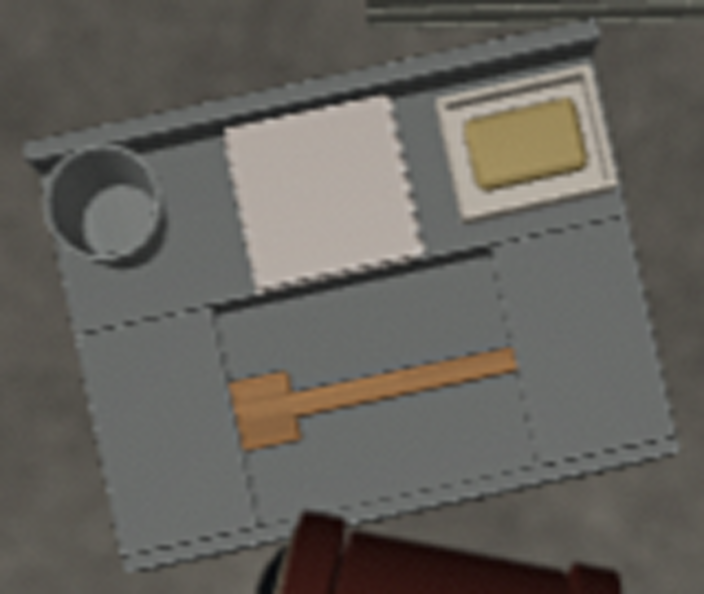

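The tiles are now square and flush: the top tile's front edge runs (255,293) to (422,255), just behind the opening edge. The brush is unmoved, so I'll go to grasp it.

```bash
cat >> h.py <<'E'
GR=R.from_matrix(np.array([[0,-1,0],[-1,0,0],[0,0,-1.]]))
E
python3 - <<'E'
from h import *
q=onz("top",c2p([(226,128),(390,97),(424,254),(256,291)]),.148); print(np.round(1000*RT.inv().apply(q-[tx,ty,0])))
print(to([.0024,.004,.25],GR),to([.0024,.004,.060],GR),to([.0024,.004,.060],R.from_euler('z',180,degrees=True)*GR))
E
```

```text
[[171.  56. 148.]
 [169. -46. 148.]
 [ 70. -45. 148.]
 [ 70.  59. 148.]]
([4.43, -3.62, 0.47], [0.0, -0.01, 6.38]) ([4.42, -3.62, 8.07], [0.0, -0.01, 6.38]) ([4.42, -3.62, 8.07], [0.01, 0.0, -16.12])
```

jog_arm(
  targets=[
    [[0.9,-0.7,0.2],[0,0,1.3],60],
    [[1.8,-1.5,0.4],[0,0,2.6],60],
    [[2.7,-2.2,0.4],[0,0,3.9],60],
    [[3.6,-2.9,0.4],[0,0,5.2],60],
    [[4.4,-3.6,0.4],[0,0,6.4],60],
    [[4.4,-3.6,0.4],[0,0,6.4],60],
    [[4.4,-3.6,2],[0,0,6.4],60],
    [[4.4,-3.6,3],[0,0,6.4],60],
  ],
)

```text
time: 11.2
tool_pos: [0.5508, 0.0151, 0.1845]
tool_rot: [0.0, 0.774, -0.634, -0.0]
contact_force: [-0.8, 0.4, -0.4]
gripper_width: 0.599
grasp_force: 0.0
```

Run:
```python
from h import *
print(tcp_t(),to([.0024,.004,.060],GR),state()['joint_pos'])
```

```text
(array([  4. ,   5.4, 184.5]), array([[ 0.009, -1.   , -0.001],
       [-1.   , -0.009,  0.   ],
       [-0.   ,  0.001, -1.   ]])) ([0.06, 0.06, 4.98], [0.01, 0.0, 0.06]) [-1.07692614e-01 -1.09224741e-01  1.80767452e+00  3.85313867e-05
  1.44413179e+00  2.83544209e+00]
```

J6 is close to its limit, so I'll use the other half-turn.

jog_arm(
  targets=[
    [[0,0,0],[0,0,-1.3],60],
    [[0,0,0],[0,0,-2.6],60],
    [[0,0,0],[0,0,-3.9],60],
    [[0,0,0],[0,0,-5.2],60],
    [[0,0,0],[0,0,-6.5],60],
    [[0,0,0],[0,0,-7.8],60],
    [[0,0,0],[0,0,-9.1],60],
    [[0,0,0],[0,0,-10.4],60],
  ],
)

```text
time: 12.2
tool_pos: [0.5513, 0.015, 0.1863]
tool_rot: [0.0, 0.999, 0.043, 0.0]
contact_force: [0.4, 0.9, -0.6]
gripper_width: 0.599
grasp_force: 0.0
```

jog_arm(
  targets=[
    [[0,0,0],[0,0,-1.3],60],
    [[0,0,0],[0,0,-2.6],60],
    [[0,0,0],[0,0,-3.9],60],
    [[0,0,0],[0,0,-5.2],60],
    [[0,0,0],[0,0,-6.5],60],
    [[0,0,0],[0,0,-7.8],60],
    [[0,0,0],[0,0,-9.1],60],
    [[0,0,0],[0,0,-10.4],60],
  ],
)

```text
time: 13.2
tool_pos: [0.5513, 0.015, 0.1863]
tool_rot: [0.0, 0.719, 0.695, 0.0]
contact_force: [-0.7, -0.3, 0.2]
gripper_width: 0.6
grasp_force: 0.0
```

```bash
cat >> h.py <<'E'
G2=R.from_matrix(np.array([[0,1,0],[1,0,0],[0,0,-1.]]))
E
python3 - <<'E'
from h import *
print(tcp_t(),to([.0024,.004,.060],G2),state()['joint_pos'])
E
```

```text
(array([  4.5,   5.2, 186.3]), array([[ 0.221,  0.975,  0.001],
       [ 0.975, -0.221, -0.   ],
       [ 0.   ,  0.001, -1.   ]])) ([-0.07, -0.07, 5.05], [0.0, 0.0, -1.59]) [-1.07781842e-01 -1.10559483e-01  1.80588402e+00  7.86312431e-05
  1.44562376e+00 -7.47646521e-02]
```

jog_arm(
  targets=[
    [[-0.05,-0.05,0],[0,0,-1],60],
    [[-0.07,-0.07,0],[0,0,-1.6],60],
    [[-0.07,-0.07,1.5],[0,0,-1.6],60],
    [[-0.07,-0.07,3],[0,0,-1.6],60],
    [[-0.07,-0.07,4],[0,0,-1.6],60],
    [[-0.07,-0.07,4.6],[0,0,-1.6],60],
    [[-0.07,-0.07,5],[0,0,-1.6],60],
    [[-0.07,-0.07,5],[0,0,-1.6],60],
  ],
)

```text
time: 14.2
tool_pos: [0.5498, 0.0134, 0.061]
tool_rot: [-0.0, 0.64, 0.769, -0.0]
contact_force: [0.2, 0.1, 0.7]
gripper_width: 0.595
grasp_force: 0.0
```

jog_arm(
  targets=[
    [[0,0,0],[0,0,0],40],
    [[0,0,0],[0,0,0],20],
    [[0,0,0],[0,0,0],0],
    [[0,0,0],[0,0,0],0],
    [[0,0,0],[0,0,0],0],
    [[0,0,0],[0,0,0],0],
  ],
)

```text
time: 14.95
tool_pos: [0.5499, 0.0134, 0.0609]
tool_rot: [-0.0, 0.64, 0.768, -0.0]
contact_force: [0.8, 0.2, 0.9]
gripper_width: -0.004
grasp_force: 0.0
```

Run:
```python
from h import *
print(tcp_t(),state()['gripper_width'])
```

```text
(array([ 2.8,  3.9, 60.9]), array([[ 0.008,  1.   , -0.   ],
       [ 1.   , -0.008,  0.   ],
       [ 0.   , -0.   , -1.   ]])) -0.004478719925512496
```

The fingers closed on nothing, so I need a look.

Run:
```python
from h import *
im,d=grab_frame("scene"); c=im[150:250,240:360,::-1]; c=cv2.resize(c,None,fx=5,fy=5,interpolation=cv2.INTER_CUBIC)
for y in (.004,):
    print([(z,np.round((proj("scene",[w(np.array([.0028,y,z/1000]))])[0]-[240,150])*5).tolist()) for z in (60,75,85,95,105,115,125,145)])
im,d=grab_frame("top"); e=cv2.resize(im[85:220,235:395,::-1],None,fx=3.7,fy=3.7,interpolation=cv2.INTER_CUBIC)
h=np.zeros((500,1200,3),np.uint8); h[:500,:600]=c; h[:,600:600+592]=e[:500]
cv2.imwrite('pics/both8.png',cv2.resize(h,(800,333),interpolation=cv2.INTER_AREA))
```

```text
[(60, [329.0, 389.0]), (75, [328.0, 370.0]), (85, [327.0, 358.0]), (95, [327.0, 345.0]), (105, [326.0, 332.0]), (115, [326.0, 319.0]), (125, [326.0, 306.0]), (145, [325.0, 280.0])]
```

View pics/both8.png

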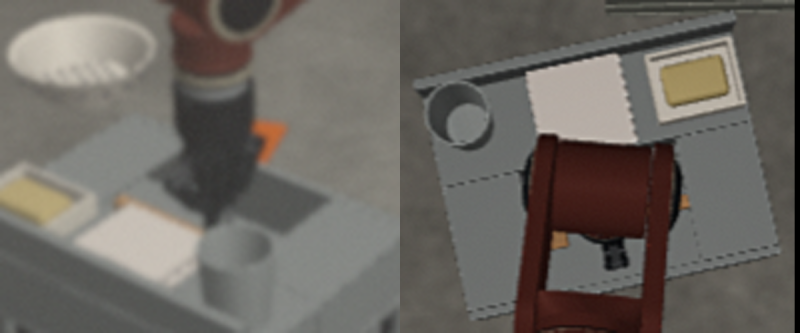

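The brush is still in place and the shut tips are above it, so the real tips sit higher than the reported TCP. I'll feel for the handle's back (z 85 mm) with the shut fingers.

jog_arm(
  targets=[
    [[0,0,0.08],[0,0,0],0],
    [[0,0,0.16],[0,0,0],0],
    [[0,0,0.16],[0,0,0],0],
  ],
)

```text
time: 15.42
tool_pos: [0.5503, 0.0134, 0.0597]
tool_rot: [-0.0, 0.64, 0.769, -0.0]
contact_force: [-7.5, 0.0, 13.4]
gripper_width: 0.006
grasp_force: 7.1
```

jog_arm(
  targets=[
    [[0,0,0.08],[0,0,0],0],
    [[0,0,0.16],[0,0,0],0],
    [[0,0,0.16],[0,0,0],0],
  ],
)

```text
time: 15.8
tool_pos: [0.5505, 0.0135, 0.0596]
tool_rot: [-0.001, 0.64, 0.769, -0.001]
contact_force: [-18.5, 1.6, 33.9]
gripper_width: -0.001
grasp_force: 17.1
```

jog_arm(
  targets=[
    [[0,0,0.08],[0,0,0],0],
    [[0,0,0.16],[0,0,0],0],
    [[0,0,0.16],[0,0,0],0],
  ],
)

```text
time: 16.18
tool_pos: [0.5508, 0.0134, 0.0596]
tool_rot: [-0.001, 0.64, 0.769, -0.001]
contact_force: [-29.2, 2.4, 54.9]
gripper_width: -0.001
grasp_force: 27.0
```

Contact came at TCP 0.0597, so the true tips are about 25 mm above the reported TCP. I'll back off, open, and go 25 mm lower.

jog_arm(
  targets=[
    [[0,0,-0.6],[0,0,0],0],
    [[0,0,-1.6],[0,0,0],60],
    [[0,0,-1.6],[0,0,0],60],
    [[0,0,-1.6],[0,0,0],60],
    [[0,0,-1.6],[0,0,0],60],
  ],
)

```text
time: 16.8
tool_pos: [0.5489, 0.0135, 0.0873]
tool_rot: [-0.001, 0.64, 0.768, -0.001]
contact_force: [-0.8, 0.4, 0.2]
gripper_width: 0.597
grasp_force: 0.0
```

Run:
```python
from h import *
print(tcp_t(),state()['contact_force'],to([.0024,.004,.036],G2))
```

```text
(array([ 1.9,  4.2, 87.3]), array([[ 0.008,  1.   , -0.003],
       [ 1.   , -0.008,  0.001],
       [ 0.001, -0.003, -1.   ]])) [-0.8279253   0.35504622  0.20885495] ([-0.01, 0.03, 2.05], [-0.02, -0.01, -0.05])
```

jog_arm(
  targets=[
    [[0,0,0.8],[0,0,0],60],
    [[0,0,1.5],[0,0,0],60],
    [[0,0,1.9],[0,0,0],60],
    [[0,0,1.9],[0,0,0],60],
  ],
)

```text
time: 17.3
tool_pos: [0.5487, 0.0136, 0.0396]
tool_rot: [-0.001, 0.64, 0.768, -0.001]
contact_force: [0.2, -0.1, 0.3]
gripper_width: 0.596
grasp_force: 0.0
```

jog_arm(
  targets=[
    [[0,0,0],[0,0,0],40],
    [[0,0,0],[0,0,0],20],
    [[0,0,0],[0,0,0],0],
    [[0,0,0],[0,0,0],0],
    [[0,0,0],[0,0,0],0],
    [[0,0,0],[0,0,0],0],
  ],
)

```text
time: 18.05
tool_pos: [0.5508, 0.0134, 0.0426]
tool_rot: [0.001, 0.64, 0.768, 0.001]
contact_force: [0.1, 0.2, 6.1]
gripper_width: 0.173
grasp_force: 61.6
```

Gripped: width 0.173 and grip force 62 N. Next I lift 5 mm and shift towards -y.

jog_arm(
  targets=[
    [[0,0,-0.1],[0,0,0],0],
    [[0,0,-0.3],[0,0,0],0],
    [[-0.3,0,-0.35],[0,0,0],0],
    [[-0.7,0,-0.35],[0,0,0],0],
    [[-1.1,0,-0.35],[0,0,0],0],
    [[-1.36,0,-0.35],[0,0,0],0],
    [[-1.36,0,-0.35],[0,0,0],0],
  ],
)

```text
time: 18.92
tool_pos: [0.5561, -0.0206, 0.0501]
tool_rot: [-0.0, 0.64, 0.768, -0.0]
contact_force: [0.5, 0.4, -1.9]
gripper_width: 0.17
grasp_force: 60.7
```

Run:
```python
from h import *
print(tcp_t()[0]); s=state(); print(s['contact_force'],s['ft_torque'],s['joint_pos'])
im,d=grab_frame("top"); m=(im[...,0].astype(int)-im[...,2]>40)&(im[...,0]>100)
v,u=np.nonzero(m[150:200,280:365]); 
for a,b in sorted({(x,y) for x,y in zip(u+280,v+150)})[::4]:
    p=withdepth("top",[(a,b)],d)[0]; print((int(a),int(b)),np.round(1000*RT.inv().apply(p-[tx,ty,0])).tolist(),end=' ')
```

```text
[  2.5 -30.7  50.1]
[ 0.49254706  0.3941046  -1.94124843] [-0.00591087  0.01345813  0.01891361] [-1.70835245e-01  4.02845148e-02  1.89926177e+00  9.56263656e-05
  1.20223899e+00 -3.51807908e-01]
(292, 171) [24.0, 76.0, 89.0] (293, 171) [23.0, 73.0, 92.0] (293, 175) [12.0, 75.0, 91.0] (293, 179) [1.0, 78.0, 92.0] (294, 174) [14.0, 72.0, 92.0] (294, 178) [3.0, 74.0, 95.0] (294, 182) [-8.0, 77.0, 95.0] (295, 172) [19.0, 68.0, 93.0] (295, 176) [8.0, 71.0, 91.0] (295, 180) [-3.0, 73.0, 93.0] (295, 184) [-94.0, 10.0, 1147.0] (296, 171) [21.0, 65.0, 91.0] (296, 175) [10.0, 67.0, 93.0] (296, 179) [-0.0, 70.0, 90.0] (296, 183) [-12.0, 72.0, 93.0] (297, 170) [23.0, 61.0, 94.0] (297, 174) [12.0, 63.0, 98.0] (297, 178) [1.0, 66.0, 94.0] (297, 182) [-10.0, 68.0, 95.0] (298, 170) [23.0, 59.0, 92.0] (298, 174) [12.0, 61.0, 93.0] (298, 178) [1.0, 63.0, 95.0] (298, 182) [-10.0, 66.0, 93.0] (299, 170) [23.0, 56.0, 91.0] (299, 174) [11.0, 58.0, 93.0] (299, 178) [0.0, 61.0, 93.0] (299, 182) [-11.0, 63.0, 94.0] (300, 169) [25.0, 53.0, 92.0] (300, 173) [13.0, 55.0, 95.0] (300, 177) [3.0, 57.0, 91.0] (300, 181) [-9.0, 60.0, 94.0] (301, 169) [24.0, 50.0, 92.0] (301, 173) [13.0, 52.0, 92.0] (301, 177) [-28.0, 41.0, 420.0] (302, 171) [-16.0, 37.0, 416.0] (311, 181) [-15.0, 29.0, 92.0] (312, 177) [-5.0, 24.0, 94.0] (312, 181) [-16.0, 27.0, 94.0] (313, 177) [-5.0, 22.0, 93.0] (313, 181) [-16.0, 24.0, 91.0] (314, 179) [-11.0, 20.0, 89.0] (315, 175) [-1.0, 15.0, 94.0] (318, 176) [-5.0, 7.0, 90.0]
```

The brush is held: head end at y ≈ 78 mm, raised 8 mm. Next is the tilt.

jog_arm(
  targets=[
    [[0.02,0,-0.2],[0,0.3,0],0],
    [[0.02,0,-0.38],[0,0.62,0],0],
    [[0,0,-0.6],[0,0.95,0],0],
    [[0,0,-0.8],[0,1.25,0],0],
    [[0,0,-1.3],[0,1.87,0],0],
    [[-0.05,0,-1.75],[0,2.5,0],0],
    [[-0.05,0,-1.75],[0,2.5,0],0],
  ],
)

```text
time: 19.85
tool_pos: [0.5568, -0.0221, 0.0943]
tool_rot: [-0.133, 0.631, 0.756, 0.112]
contact_force: [-0.1, 0.3, -2.5]
gripper_width: 0.167
grasp_force: 60.7
```

Run:
```python
from h import *
print(tcp_t()); s=state(); print(s['contact_force'],s['ft_torque'],s['joint_pos'])
im,d=grab_frame("top"); cv2.imwrite('pics/crop9.png',cv2.resize(im[85:220,235:395,::-1],None,fx=4.4,fy=4.4,interpolation=cv2.INTER_CUBIC))
m=(im[...,0].astype(int)-im[...,2]>40)&(im[...,0]>100)
for b in (170,174,178):
  for a in np.nonzero(m[b,275:365])[0][::3]+275:
    p=withdepth("top",[(a,b)],d)[0]; print(np.round(1000*RT.inv().apply(p-[tx,ty,0])).tolist(),end=' ')
```

```text
(array([  3. , -32.3,  94.3]), array([[ 0.008,  1.   ,  0.004],
       [ 0.94 , -0.009,  0.342],
       [ 0.342,  0.001, -0.94 ]]))
[-0.10451488  0.31596958 -2.54977249] [-0.21627849 -0.0538716   0.01727247] [-0.33975267  0.08198992  1.80794465  0.3045345   1.43641341 -0.58938823]
[15.0, 58.0, 170.0] [14.0, 50.0, 167.0] [12.0, 42.0, 167.0] [11.0, 35.0, 164.0] [10.0, 27.0, 158.0] [8.0, 20.0, 159.0] [6.0, 12.0, 157.0] [5.0, 4.0, 150.0] [4.0, -4.0, 150.0] [2.0, -12.0, 146.0] [1.0, -20.0, 144.0] [-1.0, -27.0, 142.0] [-2.0, -35.0, 140.0] [4.0, 57.0, 170.0] [2.0, 50.0, 171.0] [1.0, 42.0, 164.0] [-0.0, 35.0, 164.0] [-2.0, 27.0, 161.0] [-3.0, 19.0, 157.0] [-4.0, 11.0, 154.0] [-6.0, 4.0, 153.0] [-6.0, 57.0, 168.0] [-8.0, 49.0, 169.0] [-10.0, 42.0, 166.0] [-11.0, 34.0, 161.0] [-13.0, 26.0, 163.0] [-14.0, 19.0, 160.0] [-15.0, 11.0, 155.0] [-17.0, 3.0, 153.0]
```

View pics/crop9.png

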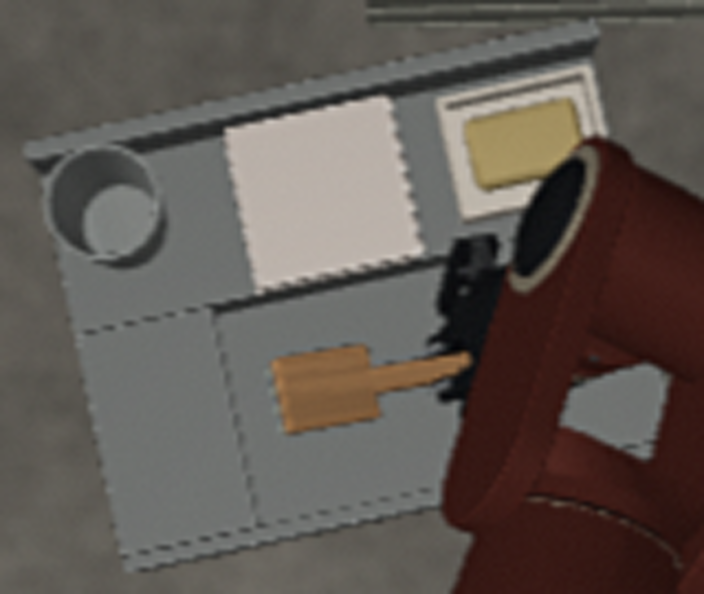

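The image shows the brush head tilted out of the opening, with the tiles still lined up. The head back at (275..375, 345..430) is at z ≈ 0.17, 18–20°, as predicted. Next I draw it out endwise.

jog_arm(
  targets=[
    [[0.3,0,0],[0,0,0],0],
    [[0.8,0,0],[0,0,0],0],
    [[1.4,0,0],[0,0,0],0],
    [[2,0,0],[0,0,0],0],
    [[2.6,0,0],[0,0,0],0],
    [[3.2,0,0],[0,0,0],0],
    [[3.8,0,0],[0,0,0],0],
    [[4,0,0],[0,0,0],0],
  ],
)

```text
time: 20.9
tool_pos: [0.5393, 0.0721, 0.1287]
tool_rot: [-0.133, 0.63, 0.757, 0.111]
contact_force: [0.1, -1.1, -0.6]
gripper_width: 0.171
grasp_force: 60.7
```

Run:
```python
from h import *
print(tcp_t()); s=state(); print(s['contact_force'],s['joint_pos'])
```

```text
(array([  3.4,  63.5, 128.7]), array([[ 0.006,  1.   ,  0.003],
       [ 0.94 , -0.007,  0.342],
       [ 0.342,  0.001, -0.94 ]]))
[ 0.09418167 -1.14279092 -0.61711683] [-0.18756235 -0.02578428  1.85626451  0.32698846  1.44817548 -0.43339123]
```

jog_arm(
  targets=[
    [[0.2,0,-0.5],[0,0,0],0],
    [[0.5,0,-1.4],[0,0,0],0],
    [[0.85,0,-2.3],[0,0,0],0],
    [[1.2,0,-3.3],[0,0,0],0],
    [[1.5,0,-4.1],[0,0,0],0],
    [[0.6,0,-4.4],[0,0,0],0],
    [[-0.3,0,-4.8],[0,0,0],0],
    [[-0.75,0,-4.95],[0,0,0],0],
  ],
)

```text
time: 21.9
tool_pos: [0.5505, 0.0111, 0.2386]
tool_rot: [-0.133, 0.631, 0.756, 0.111]
contact_force: [0.4, -0.3, -0.9]
gripper_width: 0.165
grasp_force: 60.7
```

jog_arm(
  targets=[
    [[0,0,0],[0,0,0],0],
    [[0,0,0],[0,0,0],0],
    [[0,0,0],[0,0,0],0],
    [[0,0,0],[0,0,0],0],
  ],
)

```text
time: 22.4
tool_pos: [0.55, 0.0127, 0.2381]
tool_rot: [-0.134, 0.63, 0.757, 0.111]
contact_force: [-0.2, 0.4, -1.3]
gripper_width: 0.167
grasp_force: 60.7
```

Run:
```python
from h import *
print(tcp_t()); print(state()['joint_vel'].round(3))
im,d=grab_frame("top"); v=im[85:220,235:395,::-1]; a=cv2.resize(v,None,fx=2.9,fy=2.9,interpolation=cv2.INTER_CUBIC)
im2,_=grab_frame("scene"); b=cv2.resize(im2[110:270,200:370,::-1],(a.shape[0],a.shape[0])); o=np.hstack([a,b])
cv2.imwrite('pics/fin10.png',cv2.resize(o,(800,int(800*o.shape[0]/o.shape[1]))))
m=(im[...,0].astype(int)-im[...,2]>40)&(im[...,0]>100)
for b in range(160,190,6):
  for a in np.nonzero(m[b,240:375])[0][::6]+240:
    p=withdepth("top",[(a,b)],d)[0]; print(np.round(1000*RT.inv().apply(p-[tx,ty,0])).tolist(),end=' ')
```

```text
(array([  2.8,   3.2, 238.1]), array([[ 0.006,  1.   ,  0.002],
       [ 0.94 , -0.007,  0.342],
       [ 0.342, -0.   , -0.94 ]]))
[-0.004  0.002 -0.001  0.    -0.001 -0.001]
[24.0, 55.0, 303.0] [22.0, 42.0, 295.0] [17.0, 92.0, 315.0] [15.0, 80.0, 310.0] [12.0, 67.0, 306.0] [10.0, 54.0, 300.0] [8.0, 41.0, 297.0] [5.0, 27.0, 293.0] [3.0, 14.0, 286.0] [1.0, 1.0, 281.0] [4.0, 93.0, 312.0] [1.0, 80.0, 312.0] [-1.0, 67.0, 307.0] [-4.0, 54.0, 302.0] [-6.0, 41.0, 295.0] [-11.0, 91.0, 316.0] [-13.0, 78.0, 313.0] [-15.0, 66.0, 306.0] [-18.0, 53.0, 301.0] [-20.0, 40.0, 295.0]
```

View pics/fin10.png

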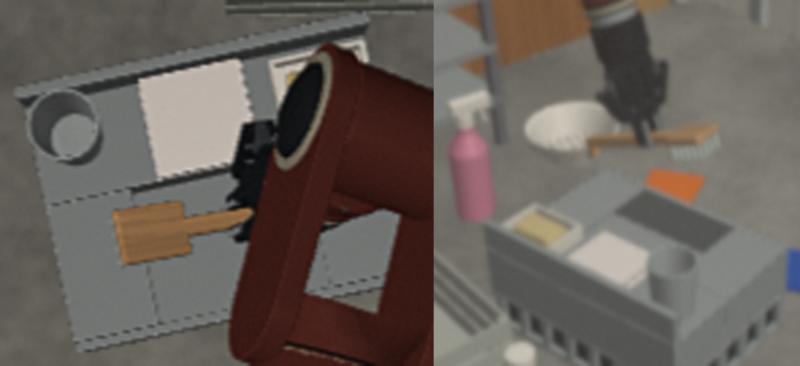

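The final view shows the brush held tilted over the opening. Its head back is at z ≈ 0.315, which puts the tail underside at about 0.205. The tiles, cup and soap are in place, so I'm handing in.

```bash
python3 -c "
from plant import *
print(job_done())"
```

```text
the job is handed in; nothing more can be done
None
```

The job is handed in, though the judge's result was not shown: the tiles are back flush and square against the ledge, and the brush is out and held at rest over the opening, its lowest end about 75 mm above the deck.

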